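# Deal the padlocks into the crew trays

### The arm

A 6-joint arm with a two-finger parallel gripper is mounted at the origin on the work surface. World frame = base frame: x ahead of the robot, y to its left, z up, the work surface at z = 0. Lengths are in m, angles in rad, forces in N, time in s.
With the tool pointing down it reaches from about 0.35 to 0.775 m from the base axis. Payload 5.5 kg.
Tool frame: the origin (TCP) lies between the finger pads; the fingertips stand 11 mm ahead of it and the grasp point (between the pads) lies 8 mm behind it (tips_ahead is the distance from the TCP to the fingertips, in m); z points along the fingers, y is the line along which they close (so a half turn about z gives the same grasp; the last joint's range is limited). The gripper opens to 85 mm and grips with 20 to 120 N. Pads are 22 mm wide; open, the fingers measure 114 mm over their backs; the gripper's body (76 mm by 85 mm) begins 54 mm behind the grasp point. The pads swing forward as they close: fully open they stand 13 mm farther back than shut.
Start: joints at [1.001, 0.313, 0.046, 1.304, 0, 1.431], TCP at [0.24, 0.523, 0.242] pointing down, gripper open.
Joint ranges: [-2.76, 2.76], [-0.86, 1.69], [-1.03, 1.26], [-2.2, 2.34], [-1.47, 1.5], [-3.14, 3.14]. Speed limits (rad/s): [2.57, 2.57, 3.14, 3.14, 3.14, 3.14].

### API

Orientations are given as a unit quaternion [w, x, y, z].
In Python, from workcell import * gives the robot as it stands. The module is installed in compiled form; this text tells all that it offers.
- The arm moves only by the tool jog_arm, never from a script. Its argument "moves" is a list of rows, each an object with "fingers": the closure, from 0 (fully open) to 1 (shut); "slide": the shift along the tool's x, y, z in mm, a list of three; "angular": the turn, a rotation vector about the tool's x, y, z in degrees, a list of three. A call has 1 to 10 rows; each row is the pose to reach, as a shift and turn from the pose commanded when the call began, along the tool's axes at that moment; what a row does not reach only later rows make up. A row lasts 1/12 s, in which the tool goes at most 41.7 mm and 7.16 degrees, less where a joint would pass 70% of its speed; a pose out of reach is approached as far as the arm can. A call with a gripper value outside its range is refused whole. The fingers move at their own pace and stop on an object; "squeeze" is the grip in N (left out, the last holds). Time passes only in rows, so rows that repeat a pose let the fingers close. It gives the time, the measured TCP pose, the force, the opening and the grip force at its end, in the units of the state.
- get_state(): the state, without advancing time (a new reading comes with each control period).
- read_camera(name): name is "side" or "top"; returns a dict with "color" (480x640x3 uint8, red, green, blue), "fovy" (degrees; the focal length in pixels is half the picture's height over the tangent of half this angle, whatever the lens; pixels are square), "cx", "cy" (the principal point, pixels), "world_from_camera" (4x4, takes a point from camera to world coordinates). Camera axes: x right, y down, z forward; pixel columns grow to the right and rows downward; lengths in m; the calibration is good to about 2 mm. A picture is of the moment at which its call begins. There is no depth.
- hand_in(): hands the job in; it is judged then, once.
Trained networks look in a picture, given as the dict that the camera call returned (one of the last four; its "shot" number tells which), for a name from the list of things; names that differ only in an ending like _2 or _b are one class to them, and where a whole thing is asked for, a point or a joint stands for the part that bears it (a point fixed in the world has none). Each returns a list of dicts, best first, with "p" (0 to 1); they miss things now and then, are a little off and sometimes report something else, mostly with a low value. They report only what shows in the picture. A call takes as long as a camera call. They do not tell look-alikes from the thing itself.
- look_for(target, picture): "point" ([column, row] in pixels, amid what is visible of it).
- tip_of(target, picture): "point" ([column, row] in pixels: a listed point, or the origin of a listed thing).
The state is a dict: "clock": time; "joint_pos": joint angles; "qvel": joint speeds; "tau": joint torques, N m; "tcp_pos": TCP position; "orientation": TCP orientation; "wrist_force": force on the tool from outside, world axes, zero at the start; "ft_torque": the same for the moment, N m; "finger_gap": finger opening in m; "grip_force": force on a finger pad.
Only numpy, scipy, OpenCV 4.12 (cv2) and the standard library are available. Lean on these libraries where they do the work, as an engineer would, in place of code of your own. Each camera call takes 0.05 s, during which the arm holds its last target. There are 200 camera calls.

### The job

Deal the three square-bodied padlocks into the row of three grey trays, one lock per tray in turn, going from the robot's left-hand tray to the middle one to its right-hand one, so that every tray ends up with one. Lay each lock down flat on the tray's floor before letting go of it, rather than dropping it, and finish one tray before going on to the next.

Things in the scene. Friction and masses are not known exactly. Their poses are not given: they have to be found in the camera images.
- padlock_a: one of three identical padlocks lying flat: square brass body 38 (own x) by 40 (own y) by 22 mm thick (z), with a 7 mm thick, 31 mm wide steel U shackle sticking out 33 mm beyond the body's -x side at mid-thickness. Origin: centre of the brass body's underside; z up, x away from the shackle. About 0.2 kg. Can be gripped from above across the body's 40 mm width.
- padlock_b: the same kind of padlock as padlock_a. At the start the three stand in a loose row among other things, between robot and trays, shackles towards the robot (within 30 degrees), 25 mm or more free on both 40 mm-apart sides. A round-bodied brass lock in that row is not one of them.
- padlock_c: the same kind of padlock as padlock_a. Any of the three may go into any tray.
- tray_row: row of three open grey steel trays fixed to the desk, beyond the locks. Each is 136 (own x) by 123 (own y) by 25 mm high outside; walls and floor 3 mm. Origin: centre of the middle tray's underside, on the desk; z up, x away from the robot (turned at most 9 degrees), y to the robot's left. Tray centres at own y = +125 mm (left), 0 (middle), -125 mm (right).
Things that resemble listed ones, but are neither listed nor needed, are in the scene too. What is shaped like the padlock_a but purple or red is not meant.

How it is judged:
On the way, in this order (a step that is already met when the one before it is completed fails the run):
1. a padlock lies flat and released in the left tray (((x of padlock_a in the frame of tray_row between -0.06 and 0.06 m and y of padlock_a in the frame of tray_row between 0.073 and 0.177 m and z of padlock_a in the frame of tray_row below 0.012 m and angle between padlock_a's own z axis and vertical below 0.18 rad and linear speed of padlock_a below 0.03 m/s and contact force between padlock_a and the fingers below 0.3 N) or (x of padlock_b in the frame of tray_row between -0.06 and 0.06 m and y of padlock_b in the frame of tray_row between 0.073 and 0.177 m and z of padlock_b in the frame of tray_row below 0.012 m and angle between padlock_b's own z axis and vertical below 0.18 rad and linear speed of padlock_b below 0.03 m/s and contact force between padlock_b and the fingers below 0.3 N) or (x of padlock_c in the frame of tray_row between -0.06 and 0.06 m and y of padlock_c in the frame of tray_row between 0.073 and 0.177 m and z of padlock_c in the frame of tray_row below 0.012 m and angle between padlock_c's own z axis and vertical below 0.18 rad and linear speed of padlock_c below 0.03 m/s and contact force between padlock_c and the fingers below 0.3 N))), for 0.2 s.
2. a padlock lies flat and released in the middle tray (((x of padlock_a in the frame of tray_row between -0.06 and 0.06 m and y of padlock_a in the frame of tray_row between -0.052 and 0.052 m and z of padlock_a in the frame of tray_row below 0.012 m and angle between padlock_a's own z axis and vertical below 0.18 rad and linear speed of padlock_a below 0.03 m/s and contact force between padlock_a and the fingers below 0.3 N) or (x of padlock_b in the frame of tray_row between -0.06 and 0.06 m and y of padlock_b in the frame of tray_row between -0.052 and 0.052 m and z of padlock_b in the frame of tray_row below 0.012 m and angle between padlock_b's own z axis and vertical below 0.18 rad and linear speed of padlock_b below 0.03 m/s and contact force between padlock_b and the fingers below 0.3 N) or (x of padlock_c in the frame of tray_row between -0.06 and 0.06 m and y of padlock_c in the frame of tray_row between -0.052 and 0.052 m and z of padlock_c in the frame of tray_row below 0.012 m and angle between padlock_c's own z axis and vertical below 0.18 rad and linear speed of padlock_c below 0.03 m/s and contact force between padlock_c and the fingers below 0.3 N))), for 0.2 s.
3. a padlock lies flat and released in the right tray (((x of padlock_a in the frame of tray_row between -0.06 and 0.06 m and y of padlock_a in the frame of tray_row between -0.177 and -0.073 m and z of padlock_a in the frame of tray_row below 0.012 m and angle between padlock_a's own z axis and vertical below 0.18 rad and linear speed of padlock_a below 0.03 m/s and contact force between padlock_a and the fingers below 0.3 N) or (x of padlock_b in the frame of tray_row between -0.06 and 0.06 m and y of padlock_b in the frame of tray_row between -0.177 and -0.073 m and z of padlock_b in the frame of tray_row below 0.012 m and angle between padlock_b's own z axis and vertical below 0.18 rad and linear speed of padlock_b below 0.03 m/s and contact force between padlock_b and the fingers below 0.3 N) or (x of padlock_c in the frame of tray_row between -0.06 and 0.06 m and y of padlock_c in the frame of tray_row between -0.177 and -0.073 m and z of padlock_c in the frame of tray_row below 0.012 m and angle between padlock_c's own z axis and vertical below 0.18 rad and linear speed of padlock_c below 0.03 m/s and contact force between padlock_c and the fingers below 0.3 N))), for 0.2 s.
At the end, for the whole second after the job is handed in: Each of the three trays holds one square-bodied padlock, lying flat (within 10 degrees) on the tray's floor, its origin within 60 mm (along the tray row's x) and 52 mm (along its y) of the tray's centre, released and at rest (((x of padlock_a in the frame of tray_row between -0.06 and 0.06 m and y of padlock_a in the frame of tray_row between 0.073 and 0.177 m and z of padlock_a in the frame of tray_row below 0.012 m and angle between padlock_a's own z axis and vertical below 0.18 rad and linear speed of padlock_a below 0.03 m/s and contact force between padlock_a and the fingers below 0.3 N) or (x of padlock_b in the frame of tray_row between -0.06 and 0.06 m and y of padlock_b in the frame of tray_row between 0.073 and 0.177 m and z of padlock_b in the frame of tray_row below 0.012 m and angle between padlock_b's own z axis and vertical below 0.18 rad and linear speed of padlock_b below 0.03 m/s and contact force between padlock_b and the fingers below 0.3 N) or (x of padlock_c in the frame of tray_row between -0.06 and 0.06 m and y of padlock_c in the frame of tray_row between 0.073 and 0.177 m and z of padlock_c in the frame of tray_row below 0.012 m and angle between padlock_c's own z axis and vertical below 0.18 rad and linear speed of padlock_c below 0.03 m/s and contact force between padlock_c and the fingers below 0.3 N)) and ((x of padlock_a in the frame of tray_row between -0.06 and 0.06 m and y of padlock_a in the frame of tray_row between -0.052 and 0.052 m and z of padlock_a in the frame of tray_row below 0.012 m and angle between padlock_a's own z axis and vertical below 0.18 rad and linear speed of padlock_a below 0.03 m/s and contact force between padlock_a and the fingers below 0.3 N) or (x of padlock_b in the frame of tray_row between -0.06 and 0.06 m and y of padlock_b in the frame of tray_row between -0.052 and 0.052 m and z of padlock_b in the frame of tray_row below 0.012 m and angle between padlock_b's own z axis and vertical below 0.18 rad and linear speed of padlock_b below 0.03 m/s and contact force between padlock_b and the fingers below 0.3 N) or (x of padlock_c in the frame of tray_row between -0.06 and 0.06 m and y of padlock_c in the frame of tray_row between -0.052 and 0.052 m and z of padlock_c in the frame of tray_row below 0.012 m and angle between padlock_c's own z axis and vertical below 0.18 rad and linear speed of padlock_c below 0.03 m/s and contact force between padlock_c and the fingers below 0.3 N)) and ((x of padlock_a in the frame of tray_row between -0.06 and 0.06 m and y of padlock_a in the frame of tray_row between -0.177 and -0.073 m and z of padlock_a in the frame of tray_row below 0.012 m and angle between padlock_a's own z axis and vertical below 0.18 rad and linear speed of padlock_a below 0.03 m/s and contact force between padlock_a and the fingers below 0.3 N) or (x of padlock_b in the frame of tray_row between -0.06 and 0.06 m and y of padlock_b in the frame of tray_row between -0.177 and -0.073 m and z of padlock_b in the frame of tray_row below 0.012 m and angle between padlock_b's own z axis and vertical below 0.18 rad and linear speed of padlock_b below 0.03 m/s and contact force between padlock_b and the fingers below 0.3 N) or (x of padlock_c in the frame of tray_row between -0.06 and 0.06 m and y of padlock_c in the frame of tray_row between -0.177 and -0.073 m and z of padlock_c in the frame of tray_row below 0.012 m and angle between padlock_c's own z axis and vertical below 0.18 rad and linear speed of padlock_c below 0.03 m/s and contact force between padlock_c and the fingers below 0.3 N))); the robot touches nothing.
It fails at once if padlock_a is dropped or thrown: out of the fingers it moves faster than 0.8 m/s (a free fall of 3 cm) (linear speed of padlock_a above 0.8 m/s and contact force between padlock_a and the fingers below 0.1 N).
It fails at once if padlock_b is dropped or thrown: out of the fingers it moves faster than 0.8 m/s (a free fall of 3 cm) (linear speed of padlock_b above 0.8 m/s and contact force between padlock_b and the fingers below 0.1 N).
It fails at once if padlock_c is dropped or thrown: out of the fingers it moves faster than 0.8 m/s (a free fall of 3 cm) (linear speed of padlock_c above 0.8 m/s and contact force between padlock_c and the fingers below 0.1 N).
It also fails if it takes over 69 s, if anything falls off the work surface, if the arm or the gripper's body presses on something with over 40 N, if the wrist force passes 120 N, or if a joint passes its speed limit or range.

## Working session

There is one attempt and no reset: what is moved stays moved. The work goes in short steps, Python scripts to look and compute and a tool call to move; the robot and the scene stay as the last step left them, time stands still between calls to the robot, and variables do not carry over. Pictures are saved under pics/ and viewed, at most 10 in all, crops included, and the job is handed in when it is done.

Besides the shell and the picture viewer there is one more tool, called after "Emit:" as name(argument=value, ...), one argument or row to a line, values as JSON. jog_arm: Moves the arm, as the interface text tells. Its arguments: {"type":"object","properties":{"moves":{"type":"array","items":{"type":"object","properties":{"fingers":{"type":"number"},"slide":{"type":"array","items":{"type":"number"}},"angular":{"type":"array","items":{"type":"number"}}}}},"squeeze":{"type":"number"}},"required":["moves"]}

```bash
mkdir -p pics; cat > h.py <<'E'
from workcell import *
import numpy as np, cv2
def ray(pic,p):
    f=pic["color"].shape[0]/2/np.tan(np.radians(pic["fovy"])/2)
    d=np.array([(p[0]-pic["cx"])/f,(p[1]-pic["cy"])/f,1]); T=np.array(pic["world_from_camera"])
    return T[:3,3],T[:3,:3]@d
def at_z(pic,p,z):
    o,d=ray(pic,p); return o+d*(z-o[2])/d[2]
def save(pic,n): cv2.imwrite(f"pics/{n}.png",pic["color"][:,:,::-1])
E
python3 - <<'E'
from h import *
for c in("top","side"):
    p=read_camera(c); save(p,c+"0")
    print(c,p["fovy"],p["cx"],p["cy"],np.round(p["world_from_camera"],3).tolist())
    for t in("padlock_a","tray_row"):
        for fn,z in((look_for,.011),(tip_of,0)):
            for r in fn(t,p): print(t,fn.__name__,np.round(r["point"]),round(r["p"],2),np.round(at_z(p,r["point"],z),3))
print(get_state())
E
```

```text
top 55.122830086989296 316.75513195915164 248.02889499531076 [[-0.019, -0.987, 0.161, 0.367], [-1.0, 0.016, -0.019, -0.004], [0.017, -0.162, -0.987, 0.783], [0.0, 0.0, 0.0, 1.0]]
padlock_a call [430. 209.] 0.96 [ 0.558 -0.217  0.011]
padlock_a call [399. 274.] 0.9 [ 0.447 -0.157  0.011]
padlock_a call [139. 271.] 0.86 [0.459 0.28  0.011]
padlock_a call [356. 340.] 0.83 [ 0.338 -0.08   0.011]
padlock_a call [346. 264.] 0.61 [ 0.464 -0.067  0.011]
padlock_a call [398. 270.] 0.73 [ 0.455 -0.158  0.   ]
padlock_a call [343. 260.] 0.66 [ 0.473 -0.064  0.   ]
padlock_a call [143. 269.] 0.65 [0.463 0.277 0.   ]
padlock_a call [356. 335.] 0.6 [ 0.346 -0.081  0.   ]
padlock_a call [427. 211.] 0.56 [ 0.558 -0.213  0.   ]
tray_row call [274. 164.] 0.77 [0.644 0.052 0.011]
tray_row call [277. 166.] 0.74 [0.644 0.049 0.   ]
side 55.40068274542229 320.1053306012691 241.8542147019403 [[-0.691, -0.549, 0.47, 0.12], [-0.723, 0.525, -0.448, 0.357], [-0.001, -0.65, -0.76, 0.674], [0.0, 0.0, 0.0, 1.0]]
padlock_a call [400. 231.] 0.93 [ 0.444 -0.166  0.011]
padlock_a call [206. 373.] 0.77 [0.46  0.275 0.
[... 502 characters left out ...]
, 'joint_pos': array([1.00142678e+00, 3.13237816e-01, 4.60456242e-02, 1.30360628e+00,
       3.25411527e-05, 1.43117294e+00]), 'qvel': array([-4.01900749e-05, -7.57888263e-04,  8.05523116e-04,  1.29950352e-03,
        1.15845856e-03, -2.01643759e-05]), 'tau': array([-1.29449774e-03, -4.79993212e+01,  2.98538589e+01,  1.84593257e-03,
       -1.48753256e-04,  9.20109045e-06]), 'tcp_pos': array([0.23958724, 0.52272121, 0.24227937]), 'orientation': array([-1.56306694e-05,  2.13223433e-01,  9.77003463e-01,  4.64337569e-06]), 'wrist_force': array([ 0.20513675,  0.03183775, -0.69350221]), 'ft_torque': array([0.04143834, 0.00406527, 0.00735056]), 'grip_force': 0.0, 'finger_gap': 0.08558549109625181}
```

View pics/top0.png

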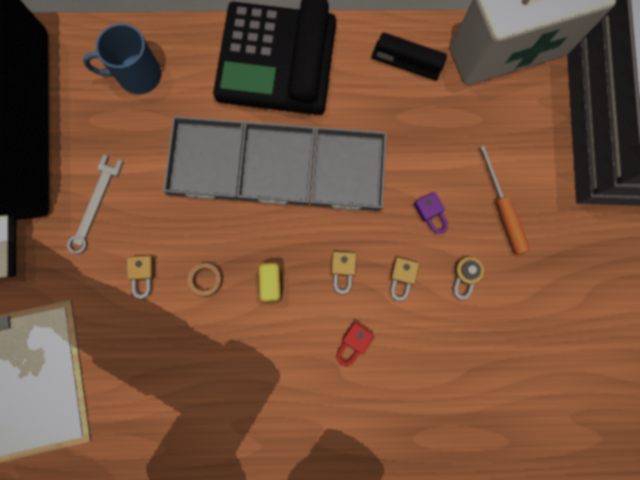

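View pics/side0.png

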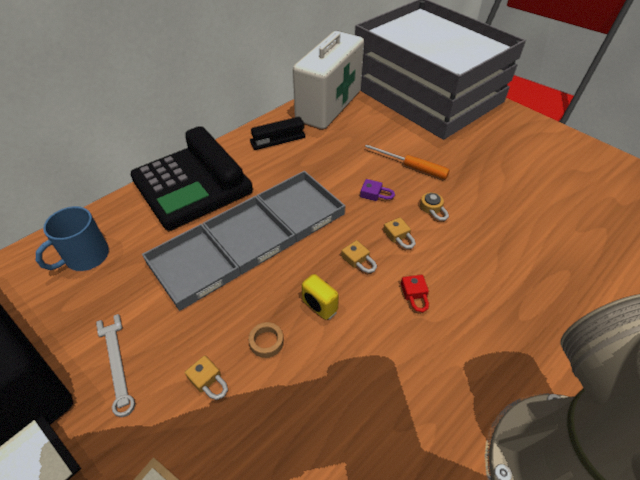

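The top view shows the brass square locks at about (140,267), (344,263) and (405,270). The round lock is at (469,272), and the purple and red decoys are at (430,208) and (356,340). The trays span roughly (174,119), (386,132), (382,208) and (166,194). Next I'll measure the bodies precisely on rectified planes.

```bash
cat >> h.py <<'E'
def rect(pic,z,x0,y0,w,h,s):
    # world patch centred (x0,y0): image rows = +x down, cols = +y right; s px per m
    T=np.linalg.inv(np.array(pic["world_from_camera"])); f=pic["color"].shape[0]/2/np.tan(np.radians(pic["fovy"])/2)
    K=np.array([[f,0,pic["cx"]],[0,f,pic["cy"]],[0,0,1]])
    A=np.array([[0,1/s,x0-h/2],[1/s,0,y0-w/2],[0,0,z],[0,0,1]])   # patch px (col,row,1)->world
    return cv2.warpPerspective(pic["color"],K@T[:3]@A,(int(w*s),int(h*s)),flags=cv2.INTER_LINEAR|cv2.WARP_INVERSE_MAP)
def body(pic,x0,y0,z=.022,w=.1,s=2000):
    im=rect(pic,z,x0,y0,w,w,s); hsv=cv2.cvtColor(im,cv2.COLOR_RGB2HSV)
    m=cv2.inRange(hsv,(16,110,120),(30,255,255)); m=cv2.morphologyEx(m,cv2.MORPH_CLOSE,np.ones((25,25))); m=cv2.morphologyEx(m,cv2.MORPH_OPEN,np.ones((15,15)))
    c=max(cv2.findContours(m,0,2)[0],key=cv2.contourArea); (u,v),wh,a=cv2.minAreaRect(c)
    return im,c,np.array([x0-w/2+v/s,y0-w/2+u/s]),np.array(wh)/s,a
E
python3 - <<'E'
from h import *
out=[]
for c in("top","side"):
    p=read_camera(c); row=[]
    for x,y in((.463,.277),(.470,-.066),(.452,-.161)):
        im,k,q,wh,a=body(p,x,y); print(c,np.round(q,4),np.round(wh,4),round(a,1))
        cv2.drawContours(im,[k],-1,(0,255,255),1); row.append(im)
    out.append(np.hstack(row))
    t=rect(p,.025,.64,.05,.5,.3,1200); cv2.imwrite(f"pics/tray_{c}.png",t[:,:,::-1])
cv2.imwrite("pics/locks.png",np.vstack(out)[:,:,::-1])
E
```

```text
top [0.4642 0.2766] [0.038  0.0385] 88.4
top [ 0.4655 -0.0627] [0.0397 0.039 ] 4.6
top [ 0.4512 -0.1653] [0.0391 0.0384] 15.4
side [0.4619 0.2798] [0.0379 0.0397] 87.4
side [ 0.463  -0.0597] [0.04   0.0393] 2.6
side [ 0.4487 -0.1621] [0.0399 0.0397] 15.3
```

View pics/locks.png

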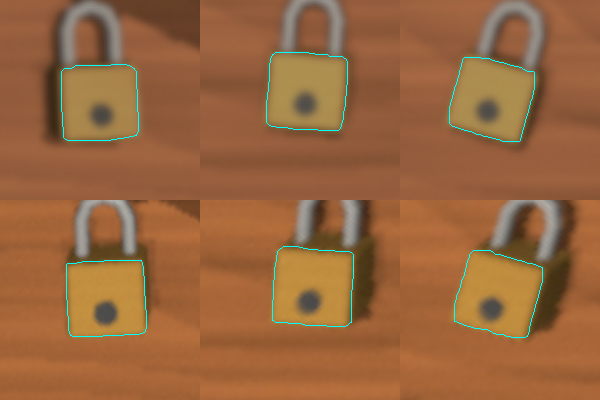

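View pics/tray_top.png

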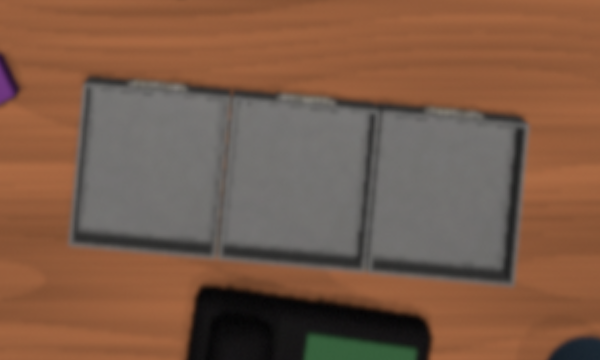

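Fused measurements:

| Item | Position (x, y) | Yaw |
|---|---|---|
| Lock A | (.463, .278) | +2° |
| Lock B | (.464, -.061) | -3.6° |
| Lock C | (.450, -.164) | -15.4° |
| Tray row centre | (.641, .050) | -5.2° |

The tray's measured size of about 366x135 mm agrees with the given one. Next I'll compute the move deltas.

```bash
cat > d.py <<'E'
import sys; from h import *
from scipy.spatial.transform import Rotation as R
TG=dict(A=(.463,.278,2),B=(.464,-.061,-3.6),C=(.450,-.164,-15.4),L=(.652,.174,-5.2),M=(.641,.050,-5.2),Rt=(.630,-.075,-5.2))
def delta(key,z):
    s=get_state(); w,a,b,c=s["orientation"]; r=R.from_quat([a,b,c,w])
    x,y,yaw=TG[key]; n=np.radians(yaw); Y=np.array([-np.sin(n),np.cos(n),0]); 
    if Y@r.as_matrix()[:,1]<0: Y=-Y
    Z=np.array([0,0,-1.]); t=R.from_matrix(np.c_[np.cross(Y,Z),Y,Z])
    print(key,z,"slide",np.round(r.inv().apply(np.array([x,y,z])-s["tcp_pos"])*1000,1),"ang",np.round((r.inv()*t).as_rotvec(degrees=True),1))
if __name__=="__main__":
    for k in sys.argv[1:]:
        n,z=k.split(":"); delta(n,float(z))
    s=get_state(); print(s["clock"],np.round(s["tcp_pos"],4),s["finger_gap"],s["grip_force"],np.round(s["joint_pos"],2))
E
python3 d.py A:.09 A:.015
```

```text
A 0.09 slide [-305.1 -129.4  152.3] ang [  0.    0.  -26.6]
A 0.015 slide [-305.1 -129.4  227.3] ang [  0.    0.  -26.6]
0.6 [0.2396 0.5227 0.2423] 0.0855102965581711 0.0 [ 1.    0.31  0.05  1.3  -0.    1.43]
```

Emit:
jog_arm(
  moves=[
    {"fingers":0.32,"slide":[-305,-129,152],"angular":[0,0,-26.6]},
    {"fingers":0.32,"slide":[-305,-129,152],"angular":[0,0,-26.6]},
    {"fingers":0.32,"slide":[-305,-129,152],"angular":[0,0,-26.6]},
    {"fingers":0.32,"slide":[-305,-129,152],"angular":[0,0,-26.6]},
    {"fingers":0.32,"slide":[-305,-129,152],"angular":[0,0,-26.6]},
    {"fingers":0.32,"slide":[-305,-129,152],"angular":[0,0,-26.6]},
    {"fingers":0.32,"slide":[-305,-129,152],"angular":[0,0,-26.6]},
    {"fingers":0.32,"slide":[-305,-129,152],"angular":[0,0,-26.6]},
    {"fingers":0.32,"slide":[-305,-129,152],"angular":[0,0,-26.6]},
    {"fingers":0.32,"slide":[-305,-129,152],"angular":[0,0,-26.6]},
  ],
  squeeze=50,
)

```text
clock: 1.43
tcp_pos: [0.4657, 0.2737, 0.0875]
orientation: [-0.001, -0.014, 1.0, -0.001]
wrist_force: [0.3, -0.1, -0.5]
finger_gap: 0.0583
grip_force: 0.0
```

```bash
python3 d.py A:.09 A:.015; python3 -c "
from h import *
p=read_camera('top');save(p,'a1')"
```

```text
A 0.09 slide [ 2.6  4.4 -2.5] ang [-0.2 -0.1 -0.4]
A 0.015 slide [ 2.4  4.6 72.5] ang [-0.2 -0.1 -0.4]
1.4333 [0.4657 0.2737 0.0875] 0.058303018108135984 0.0 [ 0.38  0.35 -0.3   0.92 -0.    0.36]
```

View pics/a1.png

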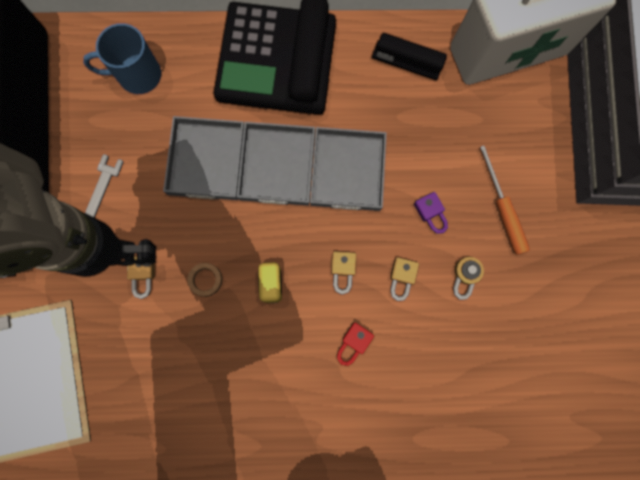

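The arm is above lock A (about (140,270)) and the residual looks dynamic. I'll let it settle, descend straight from the commanded pose, and check.

Emit:
jog_arm(
  moves=[
    {"fingers":0.32,"slide":[0,0,0]},
    {"fingers":0.32,"slide":[0,0,0]},
    {"fingers":0.32,"slide":[0,0,20]},
    {"fingers":0.32,"slide":[0,0,40]},
    {"fingers":0.32,"slide":[0,0,40]},
    {"fingers":0.32,"slide":[0,0,40]},
  ],
)

```text
schema error: expected keys fingers, slide, angular
```

```bash
python3 d.py A:.015
```

```text
A 0.015 slide [ 1.   2.5 73.7] ang [-0.1 -0.1 -0.3]
1.4833 [0.4642 0.2756 0.0887] 0.0579376083920838 0.0 [ 0.39  0.34 -0.3   0.92 -0.    0.36]
```

Settling toward the commanded pose, as expected.

Emit:
jog_arm(
  moves=[
    {"fingers":0.32,"slide":[0,0,0],"angular":[0,0,0]},
    {"fingers":0.32,"slide":[0,0,0],"angular":[0,0,0]},
    {"fingers":0.32,"slide":[0,0,25],"angular":[0,0,0]},
    {"fingers":0.32,"slide":[0,0,50],"angular":[0,0,0]},
    {"fingers":0.32,"slide":[0,0,65],"angular":[0,0,0]},
    {"fingers":0.32,"slide":[0,0,75],"angular":[0,0,0]},
    {"fingers":0.32,"slide":[0,0,75],"angular":[0,0,0]},
    {"fingers":0.32,"slide":[0,0,75],"angular":[0,0,0]},
    {"fingers":0.32,"slide":[0,0,75],"angular":[0,0,0]},
  ],
)

```text
clock: 2.23
tcp_pos: [0.4638, 0.2793, 0.0166]
orientation: [0.001, -0.018, 1.0, 0.0]
wrist_force: [-0.2, 0.5, 1.0]
finger_gap: 0.0578
grip_force: 0.0
```

```bash
python3 d.py A:.015
```

```text
A 0.015 slide [ 0.8 -1.3  1.6] ang [0.  0.1 0. ]
2.2333 [0.4638 0.2793 0.0166] 0.057830884869140745 0.0 [ 0.39  0.42 -0.39  0.75  0.    0.36]
```

Emit:
jog_arm(
  moves=[
    {"fingers":1,"slide":[0,0,0],"angular":[0,0,0]},
    {"fingers":1,"slide":[0,0,0],"angular":[0,0,0]},
    {"fingers":1,"slide":[0,0,0],"angular":[0,0,0]},
    {"fingers":1,"slide":[0,0,0],"angular":[0,0,0]},
    {"fingers":1,"slide":[0,0,0],"angular":[0,0,0]},
    {"fingers":1,"slide":[0,0,0],"angular":[0,0,0]},
  ],
  squeeze=60,
)

```text
clock: 2.73
tcp_pos: [0.4643, 0.279, 0.017]
orientation: [0.001, -0.017, 1.0, 0.001]
wrist_force: [-1.4, 0.6, 6.6]
finger_gap: 0.0386
grip_force: 61.6
```

Emit:
jog_arm(
  moves=[
    {"fingers":1,"slide":[0,0,-15],"angular":[0,0,0]},
    {"fingers":1,"slide":[0,0,-40],"angular":[0,0,0]},
    {"fingers":1,"slide":[0,0,-70],"angular":[0,0,0]},
    {"fingers":1,"slide":[0,0,-85],"angular":[0,0,0]},
    {"fingers":1,"slide":[0,0,-85],"angular":[0,0,0]},
    {"fingers":1,"slide":[0,0,-85],"angular":[0,0,0]},
  ],
)

```text
clock: 3.23
tcp_pos: [0.4639, 0.2786, 0.1012]
orientation: [0.001, -0.017, 1.0, 0.001]
wrist_force: [-0.4, 0.1, -1.6]
finger_gap: 0.0388
grip_force: 60.9
```

```bash
python3 d.py L:.10 L:.02
```

```text
L 0.1 slide [-184.4 -111.     1.6] ang [0.1 0.1 7.2]
L 0.02 slide [-184.2 -111.1   81.6] ang [0.1 0.1 7.2]
3.2333 [0.4639 0.2786 0.1012] 0.038764043012975015 60.87970733642578 [ 0.39  0.33 -0.29  0.95  0.    0.36]
```

Gripped (gap 39 mm, 61 N). Next I'll carry it over the left tray.

Emit:
jog_arm(
  moves=[
    {"fingers":1,"slide":[-15,-9,0],"angular":[0,0,1]},
    {"fingers":1,"slide":[-45,-27,0],"angular":[0,0,2]},
    {"fingers":1,"slide":[-80,-48,0],"angular":[0,0,3.5]},
    {"fingers":1,"slide":[-115,-69,0],"angular":[0,0,5]},
    {"fingers":1,"slide":[-150,-90,0],"angular":[0,0,6]},
    {"fingers":1,"slide":[-175,-105,0],"angular":[0,0,7.2]},
    {"fingers":1,"slide":[-184,-111,0],"angular":[0,0,7.2]},
    {"fingers":1,"slide":[-184,-111,0],"angular":[0,0,7.2]},
    {"fingers":1,"slide":[-184,-111,0],"angular":[0,0,7.2]},
    {"fingers":1,"slide":[-184,-111,0],"angular":[0,0,7.2]},
  ],
)

```text
clock: 4.07
tcp_pos: [0.6488, 0.1743, 0.0988]
orientation: [-0.002, 0.045, 0.999, -0.0]
wrist_force: [0.3, 0.5, -2.6]
finger_gap: 0.0385
grip_force: 60.8
```

Emit:
jog_arm(
  moves=[
    {"fingers":1,"slide":[0,0,20],"angular":[0,0,0]},
    {"fingers":1,"slide":[0,0,45],"angular":[0,0,0]},
    {"fingers":1,"slide":[0,0,65],"angular":[0,0,0]},
    {"fingers":1,"slide":[0,0,75],"angular":[0,0,0]},
    {"fingers":1,"slide":[0,0,78],"angular":[0,0,0]},
    {"fingers":1,"slide":[0,0,80],"angular":[0,0,0]},
    {"fingers":1,"slide":[0,0,80],"angular":[0,0,0]},
    {"fingers":1,"slide":[0,0,80],"angular":[0,0,0]},
  ],
)

```text
clock: 4.73
tcp_pos: [0.6518, 0.1742, 0.0217]
orientation: [0.001, 0.045, 0.999, 0.0]
wrist_force: [0.5, 0.1, -0.4]
finger_gap: 0.039
grip_force: 60.8
```

```bash
python3 d.py L:.02; python3 -c "
from h import *
p=read_camera('side');save(p,'l1');print(get_state()['wrist_force'])"
```

```text
L 0.02 slide [-0.2 -0.2  1.7] ang [ 0.   0.1 -0. ]
4.7333 [0.6518 0.1742 0.0217] 0.0389731337864813 60.80582141876221 [ 0.14  0.63 -0.01  0.93  0.    0.23]
[ 0.75684115  0.48568019 -1.82475714]
```

View pics/l1.png

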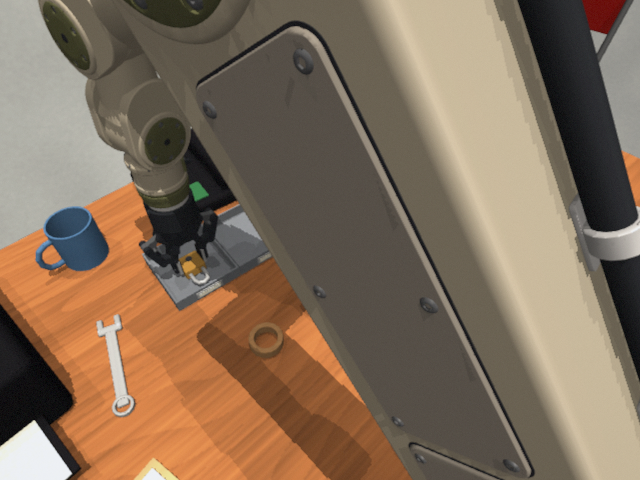

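The lock is in the left tray (~(192,265)) and about 1–2 mm above the floor. I'll lower it to contact.

Emit:
jog_arm(
  moves=[
    {"fingers":1,"slide":[0,0,1],"angular":[0,0,0]},
    {"fingers":1,"slide":[0,0,2],"angular":[0,0,0]},
    {"fingers":1,"slide":[0,0,2.5],"angular":[0,0,0]},
    {"fingers":1,"slide":[0,0,2.5],"angular":[0,0,0]},
    {"fingers":1,"slide":[0,0,2.5],"angular":[0,0,0]},
  ],
)

```text
clock: 5.2
tcp_pos: [0.6519, 0.1739, 0.02]
orientation: [0.001, 0.046, 0.999, 0.0]
wrist_force: [-2.8, 0.7, 6.7]
finger_gap: 0.0384
grip_force: 61.9
```

Contact with the floor (+6.7 N). Release with limited opening, then lift.

Emit:
jog_arm(
  moves=[
    {"fingers":0.36,"slide":[0,0,2],"angular":[0,0,0]},
    {"fingers":0.36,"slide":[0,0,1],"angular":[0,0,0]},
    {"fingers":0.36,"slide":[0,0,0],"angular":[0,0,0]},
    {"fingers":0.36,"slide":[0,0,0],"angular":[0,0,0]},
    {"fingers":0.36,"slide":[0,0,-5],"angular":[0,0,0]},
    {"fingers":0.36,"slide":[0,0,-30],"angular":[0,0,0]},
    {"fingers":0.36,"slide":[0,0,-60],"angular":[0,0,0]},
    {"fingers":0.36,"slide":[0,0,-80],"angular":[0,0,0]},
    {"fingers":0.36,"slide":[0,0,-80],"angular":[0,0,0]},
    {"fingers":0.36,"slide":[0,0,-80],"angular":[0,0,0]},
  ],
)

```text
clock: 6.03
tcp_pos: [0.6522, 0.174, 0.0999]
orientation: [0.002, 0.046, 0.999, 0.0]
wrist_force: [-0.3, -0.5, -0.3]
finger_gap: 0.0547
grip_force: 0.0
```

```bash
python3 d.py B:.10 B:.015
```

```text
B 0.1 slide [ 166.  -251.2   -1. ] ang [ 0.1  0.2 -1.6]
B 0.015 slide [ 166.3 -251.3   84. ] ang [ 0.1  0.2 -1.6]
6.0333 [0.6522 0.174  0.0999] 0.05470163819703677 0.0 [0.14 0.57 0.09 1.09 0.   0.23]
```

Emit:
jog_arm(
  moves=[
    {"fingers":0.32,"slide":[18,-27,0],"angular":[0,0,0]},
    {"fingers":0.32,"slide":[38,-57,0],"angular":[0,0,-1.6]},
    {"fingers":0.32,"slide":[60,-91,0],"angular":[0,0,-1.6]},
    {"fingers":0.32,"slide":[82,-124,0],"angular":[0,0,-1.6]},
    {"fingers":0.32,"slide":[104,-157,0],"angular":[0,0,-1.6]},
    {"fingers":0.32,"slide":[126,-190,0],"angular":[0,0,-1.6]},
    {"fingers":0.32,"slide":[148,-223,0],"angular":[0,0,-1.6]},
    {"fingers":0.32,"slide":[160,-242,0],"angular":[0,0,-1.6]},
    {"fingers":0.32,"slide":[166,-251,0],"angular":[0,0,-1.6]},
    {"fingers":0.32,"slide":[166,-251,0],"angular":[0,0,-1.6]},
  ],
)

```text
clock: 6.87
tcp_pos: [0.4607, -0.0621, 0.0969]
orientation: [-0.001, 0.033, 0.999, 0.0]
wrist_force: [0.5, -0.5, -0.5]
finger_gap: 0.0578
grip_force: 0.0
```

Emit:
jog_arm(
  moves=[
    {"fingers":0.32,"slide":[0,0,0],"angular":[0,0,0]},
    {"fingers":0.32,"slide":[0,0,0],"angular":[0,0,0]},
    {"fingers":0.32,"slide":[0,0,20],"angular":[0,0,0]},
    {"fingers":0.32,"slide":[0,0,40],"angular":[0,0,0]},
    {"fingers":0.32,"slide":[0,0,50],"angular":[0,0,0]},
    {"fingers":0.32,"slide":[0,0,50],"angular":[0,0,0]},
  ],
)

```text
clock: 7.37
tcp_pos: [0.4618, -0.0594, 0.0454]
orientation: [-0.002, 0.031, 1.0, 0.001]
wrist_force: [-0.1, -0.5, -0.1]
finger_gap: 0.0578
grip_force: 0.0
```

```bash
python3 d.py B:.015; python3 - <<'E'
from h import *
p=read_camera("top")
print([(np.round(r["point"]),round(r["p"],2),np.round(at_z(p,r["point"],.003),3)) for r in tip_of("padlock_a",p)])
cv2.imwrite("pics/b1.png",p["color"][100:360,60:520,::-1])
E
```

```text
B 0.015 slide [-2.5 -1.5 30.4] ang [ 0.1 -0.2  0.1]
7.3667 [ 0.4618 -0.0594  0.0454] 0.05776223461711241 0.0 [-0.3   0.27 -0.54  0.77  0.   -0.24]
[(array([205., 162.]), 0.96, array([0.652, 0.176, 0.003]))]
```

View pics/b1.png

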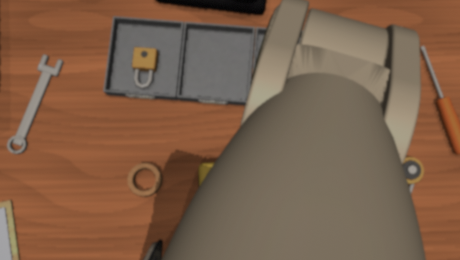

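Lock 1 lies in the left tray (full-frame ~(205,160), world (.652,.176)), and the arm hides lock B. Continuing the descent and grasp.

Emit:
jog_arm(
  moves=[
    {"fingers":0.32,"slide":[-2,-1,12],"angular":[0,0,0]},
    {"fingers":0.32,"slide":[-2,-1,24],"angular":[0,0,0]},
    {"fingers":0.32,"slide":[-2,-1,32],"angular":[0,0,0]},
    {"fingers":0.32,"slide":[-2,-1,32],"angular":[0,0,0]},
    {"fingers":1,"slide":[-2,-1,32],"angular":[0,0,0]},
    {"fingers":1,"slide":[-2,-1,32],"angular":[0,0,0]},
    {"fingers":1,"slide":[-2,-1,32],"angular":[0,0,0]},
    {"fingers":1,"slide":[-2,-1,32],"angular":[0,0,0]},
    {"fingers":1,"slide":[-2,-1,32],"angular":[0,0,0]},
    {"fingers":1,"slide":[-2,-1,32],"angular":[0,0,0]},
  ],
)

```text
clock: 8.3
tcp_pos: [0.4652, -0.0623, 0.0167]
orientation: [0.001, 0.032, 1.0, -0.0]
wrist_force: [-1.0, 1.2, 6.6]
finger_gap: 0.0387
grip_force: 61.3
```

Emit:
jog_arm(
  moves=[
    {"fingers":1,"slide":[0,0,-15],"angular":[0,0,0]},
    {"fingers":1,"slide":[0,0,-40],"angular":[0,0,0]},
    {"fingers":1,"slide":[0,0,-70],"angular":[0,0,0]},
    {"fingers":1,"slide":[0,0,-85],"angular":[0,0,0]},
    {"fingers":1,"slide":[0,0,-85],"angular":[0,0,0]},
    {"fingers":1,"slide":[0,0,-85],"angular":[0,0,0]},
  ],
)

```text
clock: 8.8
tcp_pos: [0.4652, -0.0624, 0.1011]
orientation: [0.001, 0.032, 0.999, -0.0]
wrist_force: [-0.6, -0.2, -3.5]
finger_gap: 0.0387
grip_force: 61.2
```

```bash
python3 d.py M:.10
```

```text
M 0.1 slide [-168.3  123.3    1.4] ang [-0.   0.1  1.6]
8.8 [ 0.4652 -0.0624  0.1011] 0.03866017654971434 61.20169758796692 [-0.3   0.21 -0.46  0.9   0.   -0.24]
```

Emit:
jog_arm(
  moves=[
    {"fingers":1,"slide":[-14,10,0],"angular":[0,0,0]},
    {"fingers":1,"slide":[-40,29,0],"angular":[0,0,1]},
    {"fingers":1,"slide":[-72,53,0],"angular":[0,0,1.6]},
    {"fingers":1,"slide":[-104,76,0],"angular":[0,0,1.6]},
    {"fingers":1,"slide":[-136,99,0],"angular":[0,0,1.6]},
    {"fingers":1,"slide":[-158,116,0],"angular":[0,0,1.6]},
    {"fingers":1,"slide":[-168,123,0],"angular":[0,0,1.6]},
    {"fingers":1,"slide":[-168,123,0],"angular":[0,0,1.6]},
    {"fingers":1,"slide":[-168,123,0],"angular":[0,0,1.6]},
    {"fingers":1,"slide":[-168,123,0],"angular":[0,0,1.6]},
  ],
)

```text
clock: 9.63
tcp_pos: [0.6381, 0.0496, 0.0987]
orientation: [-0.002, 0.046, 0.999, -0.0]
wrist_force: [-0.6, 0.3, -1.6]
finger_gap: 0.0386
grip_force: 61.1
```

Emit:
jog_arm(
  moves=[
    {"fingers":1,"slide":[0,0,20],"angular":[0,0,0]},
    {"fingers":1,"slide":[0,0,45],"angular":[0,0,0]},
    {"fingers":1,"slide":[0,0,65],"angular":[0,0,0]},
    {"fingers":1,"slide":[0,0,75],"angular":[0,0,0]},
    {"fingers":1,"slide":[0,0,79],"angular":[0,0,0]},
    {"fingers":1,"slide":[0,0,81],"angular":[0,0,0]},
    {"fingers":1,"slide":[0,0,82],"angular":[0,0,0]},
    {"fingers":1,"slide":[0,0,82],"angular":[0,0,0]},
    {"fingers":1,"slide":[0,0,82],"angular":[0,0,0]},
  ],
)

```text
clock: 10.38
tcp_pos: [0.6412, 0.0498, 0.0198]
orientation: [0.001, 0.046, 0.999, 0.0]
wrist_force: [-0.2, -1.3, -1.5]
finger_gap: 0.0384
grip_force: 61.2
```

Emit:
jog_arm(
  moves=[
    {"fingers":1,"slide":[0,0,0.7],"angular":[0,0,0]},
    {"fingers":1,"slide":[0,0,1],"angular":[0,0,0]},
    {"fingers":1,"slide":[0,0,1],"angular":[0,0,0]},
    {"fingers":1,"slide":[0,0,1],"angular":[0,0,0]},
  ],
)

```text
clock: 10.72
tcp_pos: [0.6412, 0.0498, 0.0197]
orientation: [0.001, 0.046, 0.999, -0.0]
wrist_force: [-2.3, 0.7, 6.1]
finger_gap: 0.0388
grip_force: 62.2
```

Contact. Release and lift.

Emit:
jog_arm(
  moves=[
    {"fingers":0.36,"slide":[0,0,0],"angular":[0,0,0]},
    {"fingers":0.36,"slide":[0,0,0],"angular":[0,0,0]},
    {"fingers":0.36,"slide":[0,0,0],"angular":[0,0,0]},
    {"fingers":0.36,"slide":[0,0,0],"angular":[0,0,0]},
    {"fingers":0.36,"slide":[0,0,-5],"angular":[0,0,0]},
    {"fingers":0.36,"slide":[0,0,-30],"angular":[0,0,0]},
    {"fingers":0.36,"slide":[0,0,-60],"angular":[0,0,0]},
    {"fingers":0.36,"slide":[0,0,-80],"angular":[0,0,0]},
    {"fingers":0.36,"slide":[0,0,-80],"angular":[0,0,0]},
    {"fingers":0.36,"slide":[0,0,-80],"angular":[0,0,0]},
  ],
)

```text
clock: 11.55
tcp_pos: [0.6414, 0.0499, 0.0997]
orientation: [0.002, 0.046, 0.999, 0.0]
wrist_force: [-0.1, 1.3, 0.1]
finger_gap: 0.0547
grip_force: 0.0
```

```bash
python3 d.py C:.10; python3 - <<'E'
from h import *
p=read_camera("top")
print([(np.round(r["point"]),round(r["p"],2),np.round(at_z(p,r["point"],.003),3)) for r in tip_of("padlock_a",p)])
_,_,q,wh,a=body(p,.450,-.164); print(q,wh,a)
E
```

```text
C 0.1 slide [ 171.2 -230.5   -1. ] ang [ 0.   0.2 10.2]
11.55 [0.6414 0.0499 0.0997] 0.054736934200777444 0.0 [-0.05  0.51 -0.01  1.05  0.    0.04]
[(array([357., 338.]), 0.88, array([ 0.341, -0.084,  0.003])), (array([428., 209.]), 0.73, array([ 0.561, -0.215,  0.003])), (array([400., 270.]), 0.64, array([ 0.454, -0.16 ,  0.003]))]
[ 0.45132547 -0.16548585] [0.038667   0.03798019] 15.945395469665527
```

Emit:
jog_arm(
  moves=[
    {"fingers":0.32,"slide":[18,-24,0],"angular":[0,0,1]},
    {"fingers":0.32,"slide":[38,-51,0],"angular":[0,0,3]},
    {"fingers":0.32,"slide":[60,-81,0],"angular":[0,0,5]},
    {"fingers":0.32,"slide":[82,-110,0],"angular":[0,0,7]},
    {"fingers":0.32,"slide":[104,-140,0],"angular":[0,0,9]},
    {"fingers":0.32,"slide":[126,-170,0],"angular":[0,0,10.2]},
    {"fingers":0.32,"slide":[148,-199,0],"angular":[0,0,10.2]},
    {"fingers":0.32,"slide":[164,-221,0],"angular":[0,0,10.2]},
    {"fingers":0.32,"slide":[171,-230.5,0],"angular":[0,0,10.2]},
    {"fingers":0.32,"slide":[171,-230.5,0],"angular":[0,0,10.2]},
  ],
)

```text
clock: 12.48
tcp_pos: [0.4465, -0.165, 0.0967]
orientation: [-0.001, 0.136, 0.991, 0.0]
wrist_force: [0.4, 0.3, -0.2]
finger_gap: 0.0583
grip_force: 0.0
```

Emit:
jog_arm(
  moves=[
    {"fingers":0.32,"slide":[0,0,0],"angular":[0,0,0]},
    {"fingers":0.32,"slide":[0,0,0],"angular":[0,0,0]},
    {"fingers":0.32,"slide":[0,0,20],"angular":[0,0,0]},
    {"fingers":0.32,"slide":[0,0,40],"angular":[0,0,0]},
    {"fingers":0.32,"slide":[0,0,50],"angular":[0,0,0]},
    {"fingers":0.32,"slide":[0,0,50],"angular":[0,0,0]},
    {"fingers":0.32,"slide":[0,0,50],"angular":[0,0,0]},
  ],
)

```text
clock: 13.07
tcp_pos: [0.4488, -0.163, 0.0473]
orientation: [-0.001, 0.133, 0.991, 0.0]
wrist_force: [-0.5, 0.3, -0.2]
finger_gap: 0.0583
grip_force: 0.0
```

```bash
python3 d.py C:.015
```

```text
C 0.015 slide [-1.5 -0.6 32.3] ang [ 0.  -0.1  0.1]
13.0667 [ 0.4488 -0.163   0.0473] 0.058308620483201304 0.0 [-0.52  0.28 -0.51  0.78  0.   -0.25]
```

Emit:
jog_arm(
  moves=[
    {"fingers":0.32,"slide":[-1,-0.5,12],"angular":[0,0,0]},
    {"fingers":0.32,"slide":[-1,-0.5,24],"angular":[0,0,0]},
    {"fingers":0.32,"slide":[-1,-0.5,32],"angular":[0,0,0]},
    {"fingers":0.32,"slide":[-1,-0.5,32],"angular":[0,0,0]},
    {"fingers":1,"slide":[-1,-0.5,32],"angular":[0,0,0]},
    {"fingers":1,"slide":[-1,-0.5,32],"angular":[0,0,0]},
    {"fingers":1,"slide":[-1,-0.5,32],"angular":[0,0,0]},
    {"fingers":1,"slide":[-1,-0.5,32],"angular":[0,0,0]},
    {"fingers":1,"slide":[-1,-0.5,32],"angular":[0,0,0]},
    {"fingers":1,"slide":[-1,-0.5,32],"angular":[0,0,0]},
  ],
)

```text
clock: 13.9
tcp_pos: [0.4503, -0.165, 0.0167]
orientation: [0.001, 0.134, 0.991, -0.0]
wrist_force: [-0.5, 0.7, 6.4]
finger_gap: 0.0385
grip_force: 61.6
```

Emit:
jog_arm(
  moves=[
    {"fingers":1,"slide":[0,0,-15],"angular":[0,0,0]},
    {"fingers":1,"slide":[0,0,-40],"angular":[0,0,0]},
    {"fingers":1,"slide":[0,0,-70],"angular":[0,0,0]},
    {"fingers":1,"slide":[0,0,-85],"angular":[0,0,0]},
    {"fingers":1,"slide":[0,0,-85],"angular":[0,0,0]},
    {"fingers":1,"slide":[0,0,-85],"angular":[0,0,0]},
  ],
)

```text
clock: 14.4
tcp_pos: [0.4501, -0.1651, 0.1011]
orientation: [0.001, 0.134, 0.991, -0.0]
wrist_force: [0.8, -0.6, -2.3]
finger_gap: 0.0383
grip_force: 61.1
```

```bash
python3 d.py Rt:.10
```

```text
Rt 0.1 slide [-149.5  134.7    1.3] ang [ -0.    0.1 -10.2]
14.4 [ 0.4501 -0.1651  0.1011] 0.038295673182591486 61.06981158256531 [-0.52  0.22 -0.44  0.91 -0.   -0.25]
```

Emit:
jog_arm(
  moves=[
    {"fingers":1,"slide":[-14,12,0],"angular":[0,0,-1]},
    {"fingers":1,"slide":[-38,34,0],"angular":[0,0,-3]},
    {"fingers":1,"slide":[-67,60,0],"angular":[0,0,-5]},
    {"fingers":1,"slide":[-96,86,0],"angular":[0,0,-7]},
    {"fingers":1,"slide":[-123,111,0],"angular":[0,0,-9]},
    {"fingers":1,"slide":[-142,128,0],"angular":[0,0,-10.2]},
    {"fingers":1,"slide":[-149.5,134.5,0],"angular":[0,0,-10.2]},
    {"fingers":1,"slide":[-149.5,134.5,0],"angular":[0,0,-10.2]},
    {"fingers":1,"slide":[-149.5,134.5,0],"angular":[0,0,-10.2]},
    {"fingers":1,"slide":[-149.5,134.5,0],"angular":[0,0,-10.2]},
  ],
)

```text
clock: 15.23
tcp_pos: [0.6275, -0.0751, 0.0992]
orientation: [-0.002, 0.046, 0.999, 0.0]
wrist_force: [-0.5, -0.1, -1.6]
finger_gap: 0.0384
grip_force: 61.0
```

Emit:
jog_arm(
  moves=[
    {"fingers":1,"slide":[0,0,20],"angular":[0,0,0]},
    {"fingers":1,"slide":[0,0,45],"angular":[0,0,0]},
    {"fingers":1,"slide":[0,0,65],"angular":[0,0,0]},
    {"fingers":1,"slide":[0,0,75],"angular":[0,0,0]},
    {"fingers":1,"slide":[0,0,79],"angular":[0,0,0]},
    {"fingers":1,"slide":[0,0,81],"angular":[0,0,0]},
    {"fingers":1,"slide":[0,0,82.5],"angular":[0,0,0]},
    {"fingers":1,"slide":[0,0,83],"angular":[0,0,0]},
    {"fingers":1,"slide":[0,0,83],"angular":[0,0,0]},
    {"fingers":1,"slide":[0,0,83],"angular":[0,0,0]},
  ],
)

```text
clock: 16.07
tcp_pos: [0.6296, -0.0754, 0.0198]
orientation: [0.001, 0.046, 0.999, -0.0]
wrist_force: [-4.9, -0.1, 6.2]
finger_gap: 0.0384
grip_force: 62.1
```

On the floor. Release and lift.

Emit:
jog_arm(
  moves=[
    {"fingers":0.36,"slide":[0,0,0],"angular":[0,0,0]},
    {"fingers":0.36,"slide":[0,0,0],"angular":[0,0,0]},
    {"fingers":0.36,"slide":[0,0,0],"angular":[0,0,0]},
    {"fingers":0.36,"slide":[0,0,0],"angular":[0,0,0]},
    {"fingers":0.36,"slide":[0,0,-5],"angular":[0,0,0]},
    {"fingers":0.36,"slide":[0,0,-30],"angular":[0,0,0]},
    {"fingers":0.36,"slide":[0,0,-60],"angular":[0,0,0]},
    {"fingers":0.36,"slide":[0,0,-90],"angular":[0,0,0]},
    {"fingers":0.36,"slide":[0,0,-120],"angular":[0,0,0]},
    {"fingers":0.36,"slide":[0,0,-120],"angular":[0,0,0]},
  ],
)

```text
clock: 16.9
tcp_pos: [0.6333, -0.0757, 0.1452]
orientation: [0.005, 0.045, 0.999, -0.001]
wrist_force: [0.8, -0.7, 0.3]
finger_gap: 0.0542
grip_force: 0.0
```

Emit:
jog_arm(
  moves=[
    {"fingers":0.36,"slide":[15,-30,0],"angular":[0,0,0]},
    {"fingers":0.36,"slide":[30,-65,0],"angular":[0,0,0]},
    {"fingers":0.36,"slide":[45,-100,0],"angular":[0,0,0]},
    {"fingers":0.36,"slide":[60,-135,0],"angular":[0,0,0]},
    {"fingers":0.36,"slide":[75,-170,0],"angular":[0,0,0]},
    {"fingers":0.36,"slide":[90,-200,0],"angular":[0,0,0]},
    {"fingers":0.36,"slide":[100,-220,0],"angular":[0,0,0]},
    {"fingers":0.36,"slide":[100,-220,0],"angular":[0,0,0]},
    {"fingers":0.36,"slide":[100,-220,0],"angular":[0,0,0]},
    {"fingers":0.36,"slide":[100,-220,0],"angular":[0,0,0]},
  ],
)

```text
clock: 17.73
tcp_pos: [0.5101, -0.2846, 0.1379]
orientation: [0.0, 0.046, 0.999, 0.0]
wrist_force: [-0.8, -0.0, -0.2]
finger_gap: 0.0549
grip_force: 0.0
```

```bash
python3 - <<'E'
from h import *
p=read_camera("top")
print([(np.round(r["point"]),round(r["p"],2),np.round(at_z(p,r["point"],.003),3)) for r in tip_of("padlock_a",p)])
save(p,"end")
E
```

```text
[(array([203., 158.]), 0.96, array([0.658, 0.179, 0.003])), (array([279., 163.]), 0.86, array([0.649, 0.045, 0.003])), (array([358., 336.]), 0.75, array([ 0.344, -0.084,  0.003])), (array([426., 211.]), 0.72, array([ 0.558, -0.212,  0.003])), (array([346., 169.]), 0.57, array([ 0.635, -0.074,  0.003]))]
```

View pics/end.png

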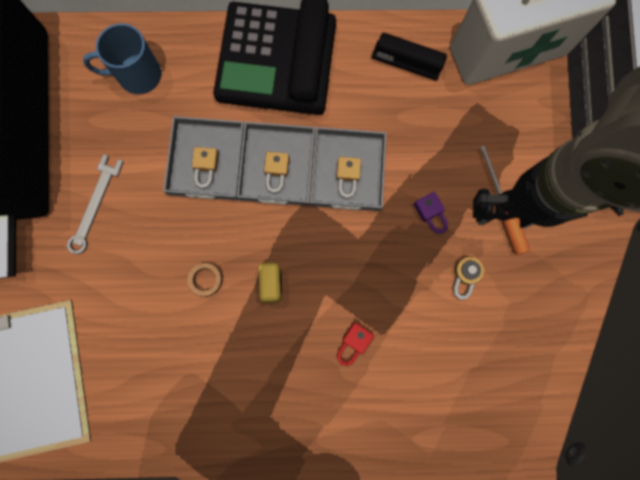

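All three trays hold one flat brass lock each, at (204,158), (277,163) and (348,168), and the arm is clear.

```bash
python3 -c "
from workcell import *
print(hand_in())"
```

```text
the job is handed in; nothing more can be done
None
```

I dealt the three square brass padlocks one per tray (left, middle, right), set each flat on the tray floor before releasing it, and handed the job in at about 18 s; the final picture shows one lock in each tray and the arm clear, but no verdict was returned.

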